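# Make up two control-cabinet kits

### The job

Make up two project kits from the stock on the bench, one part standing upright in each compartment: first the blue tray with the contactor, the yellow emergency-stop box and the relay in its green socket (any compartment), and only when that kit is complete the orange tray with the circuit breaker and the small carton. Set each part down on the tray's floor rather than dropping it, and leave the grey box with the green button and the jar where they stand.

Things in the scene. Friction and masses are not known exactly. Their poses are not given: they have to be found in the camera images.
- contactor_mid (a point): Contactor: block 74 x 45 mm (x, y), 62 mm tall; black lower block 38 mm high with rows of screws at both ends, and on its middle a grey block 46 mm long (x), the full 45 mm wide, 24 mm high. About 0.3 kg. The point lies on its vertical centre line, 31 mm above its underside; its x axis runs along the long side, y across the narrow side (the one to grip), z up. Loose, stands on the bench.
- estop_mid (a point): Emergency-stop box: yellow box 70 x 50 mm (x, y), 42 mm high, with a red mushroom button (38 mm across, from 46 to 62 mm high) in the middle of its top; 62 mm tall in all. About 0.18 kg. The point lies on its vertical centre line, 31 mm above its underside; its x axis runs along the long side, y across the narrow side (the one to grip), z up. Loose, stands on the bench.
- relay_mid (a point): Relay in its socket: green socket 74 x 28 mm (x, y), 28 mm high, with an amber-brown relay block 34 x 28 mm (white label on top) on its middle; 60 mm tall in all. About 0.12 kg. The point lies on its vertical centre line, 30 mm above its underside; its x axis runs along the long side, y across the narrow side (the one to grip), z up. Loose, stands on the bench.
- breaker_mid (a point): Circuit breaker: white block 74 x 36 mm (x, y), 42 mm high, with a white raised middle 44 mm long (x), 36 mm wide, up to 54 mm, and a small blue switch on it; 62 mm tall in all. About 0.22 kg. The point lies on its vertical centre line, 31 mm above its underside; its x axis runs along the long side, y across the narrow side (the one to grip), z up. Loose, stands on the bench.
- carton_mid (a point): Small carton: brown cardboard 70 x 52 mm (x, y), 46 mm high, with a green stripe and a blank white label on top. About 0.2 kg. The point lies on its vertical centre line, 23 mm above its underside; its x axis runs along the long side, y across the narrow side (the one to grip), z up. Loose, stands on the bench.
- tray_blue: Blue kit tray, fixed to the bench, 118 mm (its x) by 316 mm (its y), with three equal compartments in a row along its y, centred at y = -104, 0 and +104 mm (x = 0). Each is 110 mm (x) by 100 mm (y) inside. Floor 4 mm thick, walls and dividers 4 mm thick, their tops 22 mm above the bench. Origin: centre of its underside, z up. It starts empty.
- tray_orange: Orange kit tray, fixed to the bench, 118 mm (its x) by 212 mm (its y), with two equal compartments side by side along its y, centred at y = -52 and +52 mm (x = 0). Each is 110 mm (x) by 100 mm (y) inside. Floor 4 mm, walls and dividers 4 mm thick, tops 22 mm above the bench. Origin: centre of its underside, z up. It starts empty.
- greenbox_mid (a point): Bystander, not part of any kit: grey box 70 x 50 mm (x, y), 42 mm high, with a small green push button on top (52 mm tall in all). The point lies on its vertical centre line 26 mm above the bench. Loose: leave it alone.
- jar_mid (a point): Bystander, not part of any kit: round pale, milky jar with a white cap, 54 mm across, 66 mm tall. The point lies on its vertical centre line 33 mm above the bench. Loose: leave it alone.
Things that resemble listed ones, but are neither listed nor needed, are in the scene too. Leave any purple look-alike of the part that bears breaker_mid alone.

How it is judged:
By the outcome, as a careful person would: the job done as asked, in the order asked, and still so for the second after the job is handed in, with the robot touching nothing.
It also fails if it takes over 122 s, if anything falls off the work surface, if the arm or the gripper's body presses on something with over 40 N, if the wrist force passes 120 N, or if a joint passes its speed limit or range.

### The arm

A 6-joint arm with a two-finger parallel gripper is mounted at the origin on the work surface. World frame = base frame: x ahead of the robot, y to its left, z up, the work surface at z = 0. Lengths are in mm, angles in degrees, forces in N, time in s.
With the tool pointing down it reaches from about 375 to 975 mm from the base axis. Payload 3.8 kg.
Tool frame: the origin (TCP) lies at the very end of the fingers, on their centre line; the grasp point (between the pads) lies 19 mm behind it (bot.grasp_offset is the z of the grasp point in the tool frame, in mm); z points along the fingers, x is the direction in which the jaws open and shut, and the axes are right-handed (so a half turn about z gives the same grasp; the last joint's range is limited). The gripper opens to 88 mm and grips with 3 to 60 N. Pads are 18 mm wide; open, the fingers measure 123 mm over their backs; the gripper's body (75 mm by 187 mm) begins 45 mm behind the grasp point.
Start: joints at [73.115, 15.12, 91.902, -0, 72.978, -2.114], TCP at [172.092, 652.689, 238.706] pointing down, gripper open.
Joint ranges: [-150.88, 150.88], [-54.13, 125.18], [17.81, 147.31], [-75.09, 255.09], [0, 152.58], [-146.25, 146.25]. Speed limits (degrees/s): [147.25, 147.25, 180, 180, 180, 180].

### API

Orientations are given as a 3x3 rotation matrix whose columns are the frame's x, y, z axes.
In Python, from bench import telemetry, viewer, bot gives the robot as it stands. The module is installed in compiled form; this text tells all that it offers.
- The arm moves only by the tool play_rows, never from a script. Its argument "motion" is a list that holds one entry, the list of rows, each a list of 7 numbers: the turn, a rotation vector about the world's x, y, z in rad, then the shift along the world's x, y, z in mm, then the gripper's target within -1 to 1 (shut at 1, half-way at 0, fully open at -1). In form: [[[ax, ay, az, dx, dy, dz, claw], ...]]. A call has 1 to 12 rows; each row is the pose to reach, as a shift and turn from the pose measured when the call began; what a row does not reach only later rows make up. A row lasts 1/12 s, in which the tool goes at most 41.7 mm and 7.16 degrees, less where a joint would pass 70% of its speed; a pose out of reach is approached as far as the arm can. A call with a gripper value outside its range is refused whole. The fingers move at their own pace and stop on an object; "force" is the grip in N (left out, the last holds). Time passes only in rows, so rows that repeat a pose let the fingers close. It gives the time, the measured TCP pose, the force and the opening at its end, in the units of the state.
- telemetry.sense(): the state, without advancing time (a new reading comes with each control period).
- viewer.get_image(name): name is "scene" or "top" or "wrist"; returns the picture (400x640x3 uint8, red, green, blue); there is no depth.
- viewer.camera_info(name): a dict with "fovy" (degrees; the focal length in pixels is half the picture's height over the tangent of half this angle, whatever the lens; pixels are square), "cx", "cy" (the principal point, pixels), "R" (3x3) and "t" (3): a world point X has camera coordinates R X + t; the wrist camera has in their place "tool_from_camera" (4x4, takes a point from camera to tool coordinates, whose origin is the TCP and whose axes are the tool frame's). Camera axes: x right, y down, z forward; pixel columns grow to the right and rows downward; lengths in mm; the calibration is good to about 2 mm. A picture is of the moment at which its call begins: read the wrist's pose just before it. camera_info takes no time and is no camera call.
- bot.finish_job(): hands the job in, once; it reports no verdict.
Trained networks look in the newest picture that a camera, given by its name, has taken for a name from the list of things; names that differ only in an ending like _2 or _b are one class to them, and where a whole thing is asked for, a point or a joint stands for the part that bears it (a point fixed in the world has none). Each returns a list of dicts, best first, with "score" (0 to 1); they miss things now and then, are a little off and sometimes report something else, mostly with a low value. They report only what shows in the picture. A call takes as long as a camera call. They do not tell look-alikes from the thing itself.
- viewer.regions_of(camera, label): "pixels" (400x640 bool, what is visible of it) and "rect" ([left, top, right, bottom] in pixels, round what is visible of it).
The state is a dict: "clock": time; "joint_pos": joint angles; "joint_velocities": joint speeds; "tau": joint torques, N m; "eef_pos": TCP position; "ee_rot": TCP orientation; "force": force on the tool from outside, world axes, zero at the start; "ft_torque": the same for the moment, N m; "grip_width": finger opening in mm.
Only numpy, scipy, OpenCV 4.12 (cv2) and the standard library are available. Lean on these libraries where they do the work, as an engineer would, in place of code of your own. Each camera call takes 0.05 s, during which the arm holds its last target. There are 200 camera calls.

## Working session

There is one attempt and no reset: what is moved stays moved. The work goes in short steps, Python scripts to look and compute and a tool call to move; the robot and the scene stay as the last step left them, time stands still between calls to the robot, and variables do not carry over. Pictures are saved under pics/ and viewed, about 12 in all and at most 16, crops included, and the job is handed in when it is done.

Besides the shell and the picture viewer there is one more tool, called by a JSON object that holds its "fn" and its "kwargs". play_rows: Moves the arm, as the interface text tells. Its arguments: {"type":"object","properties":{"motion":{"type":"array","items":{"type":"array","items":{"type":"array","items":{"type":"number"}}}},"force":{"type":"number"}},"required":["motion"]}

```bash
mkdir -p pics
python3 - <<'E'
from bench import telemetry, viewer, bot
import cv2
for n in ("scene","top"):
    cv2.imwrite(f"pics/{n}0.png",viewer.get_image(n)[:,:,::-1]); print(n,viewer.camera_info(n))
print(viewer.camera_info("wrist")); s=telemetry.sense(); print(s)
E
```

```text
scene {'fovy': 51.68642970250764, 'cx': 323.77277556561256, 'cy': 202.12089992462225, 'R': array([[-0.02119455,  0.99977417, -0.00154608],
       [ 0.72745093,  0.01436061, -0.68600942],
       [-0.6858323 , -0.01566436, -0.72759102]]), 't': array([  18.60385216, -316.95819134, 1579.7138983 ])}
top {'fovy': 53.8849875810028, 'cx': 320.5618248325855, 'cy': 201.15985529806545, 'R': array([[ 0.01189817, -0.99987783, -0.01013677],
       [-0.98994451, -0.01034973, -0.14107708],
       [ 0.14095494,  0.0117134 , -0.98994672]]), 't': array([  13.91020871,  488.47900179, 1045.89608511])}
{'fovy': 67.05191635463046, 'cx': 318.90533693205504, 'cy': 199.63713692275022, 'tool_from_camera': array([[ 9.99998492e-01, -1.62914223e-03,  6.02199098e-04,
        -5.18448990e-01],
       [ 1.41264657e-03,  9.64595280e-01,  2.63730829e-01,
        -6.74802913e+01],
       [-1.01053344e-03, -2.63729580e-01,  9.64596127e-01,
        -1.46129582e+02],
       [ 0.00000000e+00,  0.00000000e+00,  0.00000000e+00,
         1.00000000e+00]])}
{'clock': 0.1, 'joint_pos': array([ 7.31155812e+01,  1.51636116e+01,  9.19706381e+01, -8.34309206e-04,
        7.29780635e+01, -2.11372992e+00]), 'joint_velocities': array([ 0.04930516, -0.04563987, -0.2522385 , -0.00110405, -0.02526428,
        0.12823688]), 'tau': array([ 3.35994591e-04, -5.03622115e+01, -3.58071864e+01,  7.29854149e-02,
        2.33404065e-02, -7.61240585e-05]), 'eef_pos': array([171.91197471, 652.09773353, 237.55329318]), 'ee_rot': array([[ 2.54946441e-01,  9.66955016e-01, -5.56011425e-04],
       [ 9.66953191e-01, -2.54947041e-01, -1.87977908e-03],
       [-1.95941528e-03, -5.83940335e-05, -9.99998079e-01]]), 'force': array([-0.14579899,  0.1437842 , -0.05732847]), 'ft_torque': array([-0.02587452,  0.00274972,  0.03369847]), 'grip_width': 87.93216525690482}
```

View pics/scene0.png

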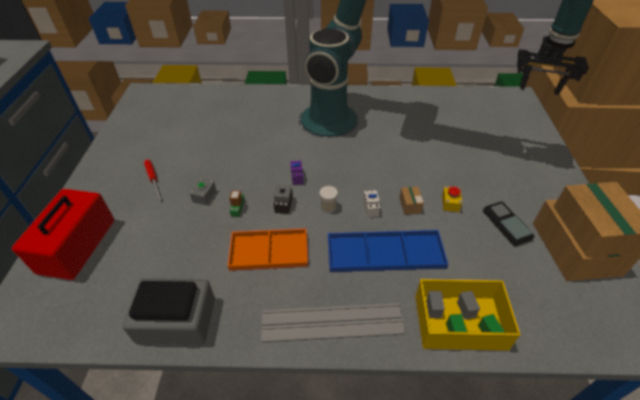

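View pics/top0.png

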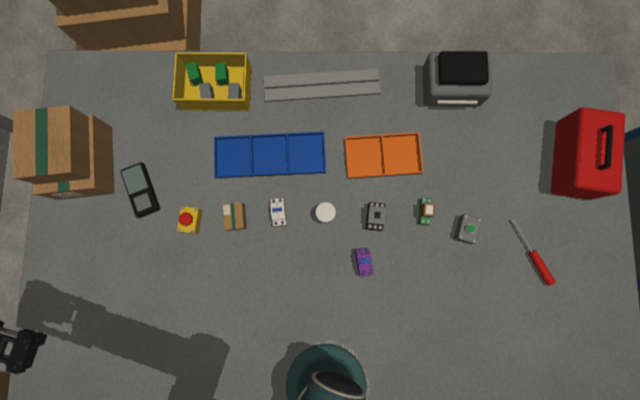

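The row in the top view, left to right: e-stop (188,219), carton (233,215), white breaker (278,211), jar (325,212), contactor (376,215), relay (427,211), grey box (467,228). Possible confusions:
- Breaker: the purple block at (364,262).
- Relay: the green blocks in the yellow bin at (193,72) and (221,72).
- Contactor: the grey blocks in the same bin at (206,90) and (234,90).
- E-stop: the grey box (467,228).
- Carton: the big cartons at (50,140).

By the description I choose the row items.

```bash
cat > h.py <<'E'
from bench import telemetry, viewer, bot
import numpy as np, cv2
H=dict(contactor_mid=62,estop_mid=62,relay_mid=60,breaker_mid=62,carton_mid=46,greenbox_mid=52,jar_mid=66,tray_blue=22,tray_orange=22)
def cam(n,s=None):
    c=viewer.camera_info(n); f=200/np.tan(np.radians(c["fovy"]/2)); K=np.array([[f,0,c["cx"]],[0,f,c["cy"]],[0,0,1]])
    if "R" in c: return K,np.array(c["R"]),np.array(c["t"])
    s=s or telemetry.sense(); T=np.eye(4);T[:3,:3]=s["ee_rot"];T[:3,3]=s["eef_pos"]
    M=np.linalg.inv(T@c["tool_from_camera"]); return K,M[:3,:3],M[:3,3]
def toplane(C,uv,z):
    K,R,t=C; d=(R.T@np.linalg.inv(K)@np.c_[uv,np.ones(len(uv))].T).T; o=-R.T@t
    return (o+d*((z-o[2])/d[:,2])[:,None])[:,:2]
def rectify(img,C,z,x0,x1,y0,y1,s):
    "bird view of plane z: image up = +x, left = +y, s px/mm"
    K,R,t=C; P=K@np.c_[R[:,0],R[:,1],R[:,2]*z+t]
    A=np.array([[0,-1/s,x1],[-1/s,0,y1],[0,0,1]])
    return cv2.warpPerspective(img,np.linalg.inv(P@A),(int((y1-y0)*s),int((x1-x0)*s)),flags=cv2.INTER_CUBIC)
E
python3 - <<'E'
from h import *
img=viewer.get_image("top"); C=cam("top")
for k in H:
    for r in viewer.regions_of("top",k)[:2]:
        if r["score"]<.3: continue
        p=np.argwhere(r["pixels"])[:,::-1].astype(float)
        q=toplane(C,p,H[k]*(.6 if 'tray' not in k else 1)).astype(np.float32); m=cv2.minAreaRect(q)
        print(k,round(r["score"],2),np.round(r["rect"]),np.round(m[0]),np.round(m[1]),round(m[2],1), q.mean(0).round())
a=rectify(img,C,45,330,500,-340,340,1.17)
cv2.imwrite("pics/rect.png",a[:,:,::-1])
E
```

```text
contactor_mid 0.76 [366. 203. 386. 232.] [ 448. -130.] [53. 77.] 86.6 [ 448. -130.]
estop_mid 0.67 [176. 208. 204. 230.] [433. 377.] [62. 71.] 83.1 [433. 377.]
relay_mid 0.86 [419. 199. 436. 223.] [ 463. -270.] [41. 75.] 88.7 [ 464. -267.]
breaker_mid 0.74 [270. 201. 285. 228.] [456. 135.] [78. 43.] 7.8 [455. 135.]
breaker_mid 0.58 [354. 249. 371. 277.] [323. -98.] [77. 41.] 9.2 [323. -98.]
carton_mid 0.92 [223. 207. 248. 233.] [444. 257.] [75. 61.] 7.0 [443. 257.]
greenbox_mid 0.55 [454. 213. 482. 243.] [ 417. -380.] [59. 76.] 72.3 [ 417. -380.]
greenbox_mid 0.43 [420. 197. 437. 222.] [ 463. -271.] [41. 75.] 88.7 [ 463. -268.]
jar_mid 0.54 [316. 203. 335. 221.] [459.   6.] [54. 52.] 45.6 [458.   6.]
tray_blue 0.7 [214. 134. 326. 179.] [622. 166.] [123. 314.] 3.3 [621. 167.]
tray_blue 0.47 [269. 199. 283. 230.] [457. 137.] [74. 41.] 7.4 [458. 137.]
tray_orange 0.98 [343. 134. 424. 178.] [ 622. -155.] [125. 217.] 4.6 [ 622. -156.]
```

View pics/rect.png

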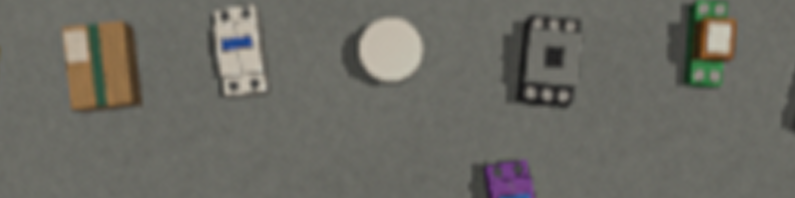

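The choices hold up: white breaker with blue switch, contactor, and relay on its green socket are in the crop, and the purple decoy sits apart below them. I'll start with the e-stop.

{"fn": "play_rows", "kwargs": {"motion": [[[0,0,0.137,261,-275,-10,-1],[0,0,0.137,261,-275,-10,-1],[0,0,0.137,261,-275,-10,-1],[0,0,0.137,261,-275,-10,-1],[0,0,0.137,261,-275,-10,-1],[0,0,0.137,261,-275,-10,-1],[0,0,0.137,261,-275,-10,-1],[0,0,0.137,261,-275,-10,-1],[0,0,0.137,261,-275,-10,-1],[0,0,0.137,261,-275,-10,-1],[0,0,0.137,261,-275,-10,-1],[0,0,0.137,261,-275,-10,-1]]], "force": 25}}

```text
clock: 1.6
eef_pos: [433.1, 377.8, 228.8]
ee_rot: [[0.122, 0.993, -0.0], [0.993, -0.122, 0.001], [0.001, -0.0, -1.0]]
force: [-0.4, 0.6, 0.1]
grip_width: 88.4
```

```bash
cat >> h.py <<'E'
DIM=dict(contactor_mid=(74,45),estop_mid=(70,50),relay_mid=(74,28),breaker_mid=(74,36),carton_mid=(70,52))
ZT=dict(contactor_mid=38,estop_mid=42,relay_mid=28,breaker_mid=42,carton_mid=46)
def look(k,fn,dz=0):
    s=telemetry.sense(); C=cam("wrist",s); img=viewer.get_image("wrist")
    p=s["eef_pos"]; yaw=np.degrees(np.arctan2(s["ee_rot"][1,0],s["ee_rot"][0,0]))
    print("tcp",p.round(1),"yaw x",yaw.round(1),"t",s["clock"],"w",s["grip_width"].round(1))
    for r in viewer.regions_of("wrist",k)[:2]:
        if r["score"]<.3: continue
        q=toplane(C,np.argwhere(r["pixels"])[:,::-1].astype(float),ZT[k]+dz).astype(np.float32); m=cv2.minAreaRect(q)
        print(k,round(r["score"],2),np.round(r["rect"]),np.round(m[0],1),np.round(m[1]),round(m[2],1))
    cx,cy=p[:2]; s_=2.5
    a=rectify(img,C,ZT[k]+dz,cx-80,cx+80,cy-110,cy+110,s_)
    cv2.imwrite(fn,a[:,:,::-1]); return a
E
python3 -c "
from h import *
look('estop_mid','pics/e1.png')"
```

```text
Traceback (most recent call last):
  File "h.py", line 22, in look
    print("tcp",p.round(1),"yaw x",yaw.round(1),"t",s["clock"],"w",s["grip_width"].round(1))
                                                                   ^^^^^^^^^^^^^^^^^^^^^
AttributeError: 'float' object has no attribute 'round'
```

```bash
sed -i 's/s\["grip_width"\].round(1)/s["grip_width"]/' h.py; python3 -c "
from h import *
look('estop_mid','pics/e1.png')"
```

```text
tcp [432.5 378.4 228.8] yaw x 83.1 t 1.65 w 88.16411483754021
estop_mid 0.6 [299. 148. 342. 212.] [433.3 380.8] [49. 71.] 83.4
```

View pics/e1.png

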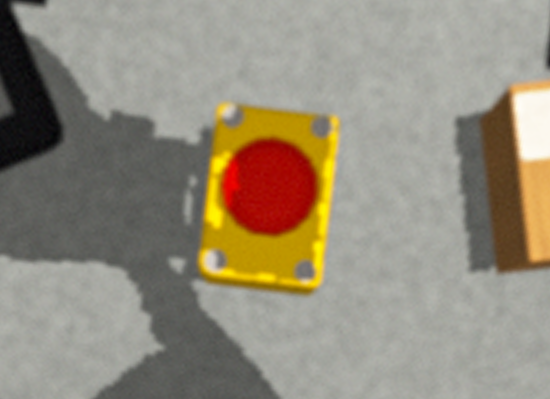

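The crop shows the e-stop box upright, centre near (270,195), aligned with the tool to about 0.3°.

{"fn": "play_rows", "kwargs": {"motion": [[[0,0,0,1,2.5,-40,-1],[0,0,0,1,2.5,-80,-1],[0,0,0,1,2.5,-120,-1],[0,0,0,1,2.5,-160,-1],[0,0,0,1,2.5,-195,-1],[0,0,0,1,2.5,-213,-1],[0,0,0,1,2.5,-213,-1],[0,0,0,1,2.5,-213,0.5],[0,0,0,1,2.5,-213,0.5],[0,0,0,1,2.5,-213,0.5],[0,0,0,1,2.5,-213,0.5],[0,0,0,1,2.5,-213,0.5]]], "force": 25}}

```text
clock: 2.75
eef_pos: [434.2, 382.5, 17.7]
ee_rot: [[0.119, 0.993, 0.002], [0.993, -0.119, 0.003], [0.003, 0.002, -1.0]]
force: [0.3, -0.3, 0.0]
grip_width: 57.3
```

{"fn": "play_rows", "kwargs": {"motion": [[[0,0,0,0,0,0,0.5],[0,0,0,0,0,5,0.5],[0,0,0,0,0,30,0.5],[0,0,0,0,0,65,0.5],[0,0,0,0,0,100,0.5],[0,0,0,0,0,120,0.5],[0,0,0,0,0,120,0.5],[0,0,0,0,0,120,0.5]]]}}

```text
clock: 3.42
eef_pos: [435.0, 383.0, 139.2]
ee_rot: [[0.119, 0.993, 0.005], [0.993, -0.119, 0.005], [0.005, 0.004, -1.0]]
force: [-0.8, 0.8, -3.5]
grip_width: 49.5
```

{"fn": "play_rows", "kwargs": {"motion": [[[0,0,0.17,181,-113,0,0.5],[0,0,0.17,181,-113,0,0.5],[0,0,0.17,181,-113,0,0.5],[0,0,0.17,181,-113,0,0.5],[0,0,0.17,181,-113,0,0.5],[0,0,0.17,181,-113,0,0.5],[0,0,0.17,181,-113,0,0.5],[0,0,0.17,181,-113,0,0.5],[0,0,0.17,181,-113,0,0.5]]]}}

```text
clock: 4.17
eef_pos: [613.6, 270.2, 136.9]
ee_rot: [[-0.052, 0.999, -0.0], [0.999, 0.052, 0.004], [0.004, 0.0, -1.0]]
force: [-0.6, -0.5, -2.2]
grip_width: 50.6
```

Run:
```python
from h import *
s=telemetry.sense();p=s["eef_pos"];print(p,s["grip_width"],s["force"],np.degrees(np.arctan2(s["ee_rot"][1,0],s["ee_rot"][0,0])))
C=cam("wrist",s); w=viewer.get_image("wrist")
a=rectify(w,C,22,540,700,160,340,2.2)
t=viewer.get_image("top"); b=rectify(t,cam("top"),22,540,700,-275,335,1.3)
for k in("tray_blue","tray_orange"):
    for r in viewer.regions_of("top",k)[:1]:
        q=toplane(cam("top"),np.argwhere(r["pixels"])[:,::-1].astype(float),22).astype(np.float32); print(k,r["score"],cv2.minAreaRect(q))
cv2.imwrite("pics/t1.png",np.vstack([cv2.copyMakeBorder(x,0,0,0,800-x.shape[1],cv2.BORDER_CONSTANT) for x in(a,b)])[:,:,::-1])
```

```text
[613.55918191 270.22723876 136.88454825] 50.55582220775023 [-0.62498317 -0.5002664  -2.18578881] 92.9545374672635
tray_blue 0.91 ((622.15234375, 146.18487548828125), (125.5049819946289, 274.8999938964844), 2.9133553504943848)
tray_orange 0.79 ((624.2861328125, -155.89828491210938), (123.7565689086914, 212.75535583496094), 4.582899570465088)
```

View pics/t1.png

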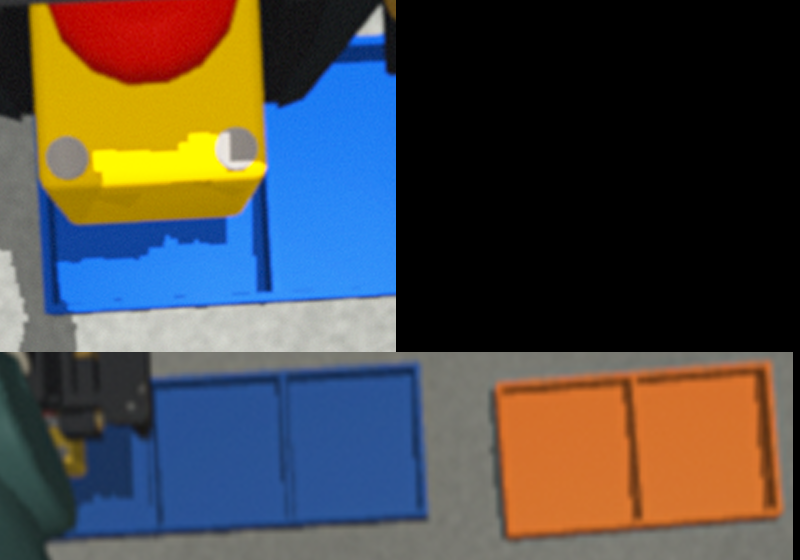

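The upper panel shows the e-stop hanging level over the left compartment: corner (46,313), divider about column 268. That puts the compartment centre near (618,269.5), so I correct and lower.

{"fn": "play_rows", "kwargs": {"motion": [[[0,0,0,5,-1,-20,0.5],[0,0,0,5,-1,-50,0.5],[0,0,0,5,-1,-80,0.5],[0,0,0,5,-1,-100,0.5],[0,0,0,5,-1,-110,0.5],[0,0,0,5,-1,-112,0.5],[0,0,0,5,-1,-113,0.5],[0,0,0,5,-1,-113,0.5]]]}}

```text
clock: 5.03
eef_pos: [620.6, 270.8, 27.6]
ee_rot: [[-0.053, 0.999, 0.006], [0.999, 0.053, 0.006], [0.006, 0.006, -1.0]]
force: [0.9, -0.3, -2.4]
grip_width: 49.9
```

{"fn": "play_rows", "kwargs": {"motion": [[[0,0,0,0,0,-1,0.5],[0,0,0,0,0,-2,0.5],[0,0,0,0,0,-2,0.5]]]}}

```text
clock: 5.28
eef_pos: [621.7, 271.2, 27.1]
ee_rot: [[-0.053, 0.999, 0.008], [0.999, 0.053, 0.007], [0.007, 0.009, -1.0]]
force: [-0.3, -0.0, -2.0]
grip_width: 49.8
```

{"fn": "play_rows", "kwargs": {"motion": [[[-0.007,0.008,0,-2,-1,-3,0.5],[-0.007,0.008,0,-2,-1,-4,0.5],[-0.007,0.008,0,-2,-1,-5,0.5],[-0.007,0.008,0,-2,-1,-5,0.5],[-0.007,0.008,0,-2,-1,-5,0.5]]]}}

```text
clock: 5.7
eef_pos: [619.8, 270.3, 22.7]
ee_rot: [[-0.053, 0.999, 0.0], [0.999, 0.053, 0.0], [0.0, 0.0, -1.0]]
force: [-2.2, -0.2, 4.0]
grip_width: 49.9
```

{"fn": "play_rows", "kwargs": {"motion": [[[0,0,0,0,0,0,-0.25],[0,0,0,0,0,0,-0.25],[0,0,0,0,0,0,-0.25],[0,0,0,0,0,0,-0.25],[0,0,0,0,0,5,-0.25],[0,0,0,0,0,15,-0.25],[0,0,0,0,0,40,-1],[0,0,0,0,0,75,-1],[0,0,0,0,0,115,-1],[0,0,0,0,0,140,-1]]]}}

```text
clock: 6.53
eef_pos: [621.4, 270.9, 168.1]
ee_rot: [[-0.053, 0.999, 0.005], [0.999, 0.053, 0.002], [0.002, 0.005, -1.0]]
force: [1.3, 0.1, 1.6]
grip_width: 79.6
```

{"fn": "play_rows", "kwargs": {"motion": [[[0,0,-0.11,-172,-400,60,-1],[0,0,-0.11,-172,-400,60,-1],[0,0,-0.11,-172,-400,60,-1],[0,0,-0.11,-172,-400,60,-1],[0,0,-0.11,-172,-400,60,-1],[0,0,-0.11,-172,-400,60,-1],[0,0,-0.11,-172,-400,60,-1],[0,0,-0.11,-172,-400,60,-1],[0,0,-0.11,-172,-400,60,-1],[0,0,-0.11,-172,-400,60,-1],[0,0,-0.11,-172,-400,60,-1],[0,0,-0.11,-172,-400,60,-1]]]}}

```text
clock: 7.53
eef_pos: [448.6, -132.7, 230.3]
ee_rot: [[0.061, 0.998, 0.008], [0.998, -0.061, -0.001], [-0.0, 0.008, -1.0]]
force: [0.4, -0.2, 1.4]
grip_width: 87.8
```

Run:
```python
from h import *
a=look('contactor_mid','pics/c1.png')
b=rectify(viewer.get_image("top"),cam("top"),22,540,700,-275,335,1.3)
for k in("tray_blue","tray_orange"):
    for r in viewer.regions_of("top",k)[:1]:
        q=toplane(cam("top"),np.argwhere(r["pixels"])[:,::-1].astype(float),22).astype(np.float32); print(k,r["score"],cv2.minAreaRect(q))
cv2.imwrite("pics/c1.png",np.vstack([cv2.copyMakeBorder(cv2.resize(x,None,fx=f,fy=f),0,0,0,int(800-x.shape[1]*f),cv2.BORDER_CONSTANT) for x,f in((a,.8),(b,1))])[:,:,::-1])
```

```text
tcp [ 448.6 -132.7  230.3] yaw x 86.5 t 7.5333 w 87.81083070869708
contactor_mid 0.7 [297. 140. 343. 211.] [ 448.4 -132.5] [48. 77.] 83.8
tray_blue 0.57 ((621.6260375976562, 166.2054901123047), (122.74485778808594, 314.48150634765625), 3.3504698276519775)
tray_orange 0.71 ((621.2709350585938, -154.12094116210938), (125.54879760742188, 210.15956115722656), 3.981884241104126)
```

View pics/c1.png

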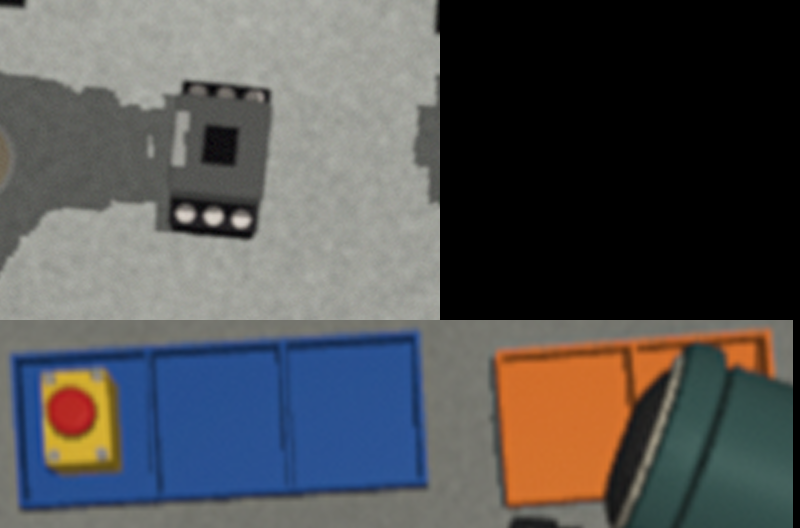

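The lower panel shows the e-stop upright in the left blue compartment at (75,410). The contactor sits centred in the upper panel at (220,150), yaw about -5°.

{"fn": "play_rows", "kwargs": {"motion": [[[0,0.008,-0.03,0,0,-40,-1],[0,0.008,-0.03,0,0,-80,-1],[0,0.008,-0.03,0,0,-120,-1],[0,0.008,-0.03,0,0,-160,-1],[0,0.008,-0.03,0,0,-195,-0.6],[0,0.008,-0.03,0,0,-214,-0.4],[0,0.008,-0.03,0,0,-215,-0.3],[0,0.008,-0.03,0,0,-215,0.6],[0,0.008,-0.03,0,0,-215,0.6],[0,0.008,-0.03,0,0,-215,0.6],[0,0.008,-0.03,0,0,-215,0.6],[0,0.008,-0.03,0,0,-215,0.6]]], "force": 30}}

```text
clock: 8.78
eef_pos: [451.9, -128.6, 15.1]
ee_rot: [[0.085, 0.996, 0.002], [0.996, -0.085, 0.001], [0.001, 0.002, -1.0]]
force: [0.9, 0.9, 3.5]
grip_width: 44.9
```

{"fn": "play_rows", "kwargs": {"motion": [[[0,0,0,0,0,0,0.6],[0,0,0,0,0,0,0.6],[0,0,0,0,0,3,0.6],[0,0,0,0,0,20,0.6],[0,0,0,0,0,50,0.6],[0,0,0,0,0,85,0.6],[0,0,0,0,0,115,0.6],[0,0,0,0,0,130,0.6],[0,0,0,0,0,130,0.6]]]}}

```text
clock: 9.53
eef_pos: [454.5, -129.5, 149.4]
ee_rot: [[0.085, 0.996, 0.01], [0.996, -0.085, -0.002], [-0.001, 0.01, -1.0]]
force: [-0.3, 0.0, -3.5]
grip_width: 44.8
```

{"fn": "play_rows", "kwargs": {"motion": [[[0,0.01,0.14,175,191,0,0.6],[0,0.01,0.14,175,191,0,0.6],[0,0.01,0.14,175,191,0,0.6],[0,0.01,0.14,175,191,0,0.6],[0,0.01,0.14,175,191,0,0.6],[0,0.01,0.14,175,191,0,0.6],[0,0.01,0.14,175,191,0,0.6],[0,0.01,0.14,175,191,0,0.6],[0,0.01,0.14,175,191,0,0.6],[0,0.01,0.14,175,191,0,0.6]]]}}

```text
clock: 10.37
eef_pos: [627.5, 60.6, 147.3]
ee_rot: [[-0.054, 0.999, -0.004], [0.999, 0.054, -0.002], [-0.001, -0.005, -1.0]]
force: [-0.1, 0.5, -3.5]
grip_width: 44.6
```

{"fn": "play_rows", "kwargs": {"motion": [[[0.002,-0.004,0,3,1,-30,0.6],[0.002,-0.004,0,3,1,-65,0.6],[0.002,-0.004,0,3,1,-95,0.6],[0.002,-0.004,0,3,1,-115,0.6],[0.002,-0.004,0,3,1,-122,0.6],[0.002,-0.004,0,3,1,-123,0.6],[0.002,-0.004,0,3,1,-123,0.6]]]}}

```text
clock: 10.95
eef_pos: [630.2, 60.7, 24.6]
ee_rot: [[-0.053, 0.999, -0.001], [0.999, 0.053, 0.0], [0.0, -0.001, -1.0]]
force: [0.3, 0.7, -3.0]
grip_width: 44.7
```

{"fn": "play_rows", "kwargs": {"motion": [[[0,0,0,0,0,-2,0.6],[0,0,0,0,0,-4,0.6],[0,0,0,0,0,-5,0.6],[0,0,0,0,0,-5,0.6]]]}}

```text
clock: 11.28
eef_pos: [630.8, 60.7, 20.6]
ee_rot: [[-0.053, 0.999, 0.001], [0.999, 0.053, 0.0], [0.0, 0.001, -1.0]]
force: [0.2, -0.2, -3.7]
grip_width: 44.7
```

{"fn": "play_rows", "kwargs": {"motion": [[[0,0,0,0,0,-1,0.6],[0,0,0,0,0,-2,0.6],[0,0,0,0,0,-2,0.6],[0,0,0,0,0,-2,0.6]]]}}

```text
clock: 11.62
eef_pos: [631.4, 60.8, 19.1]
ee_rot: [[-0.053, 0.999, 0.002], [0.999, 0.053, 0.0], [0.0, 0.002, -1.0]]
force: [0.9, 1.1, -1.5]
grip_width: 44.8
```

{"fn": "play_rows", "kwargs": {"motion": [[[0,0,0,0,0,-1,0.6],[0,0,0,0,0,-1.5,0.6],[0,0,0,0,0,-1.5,-0.2],[0,0,0,0,0,-1,-0.2],[0,0,0,0,0,0,-0.2],[0,0,0,0,0,0,-0.2],[0,0,0,0,0,5,-0.2],[0,0,0,0,0,15,-0.2],[0,0,0,0,0,40,-1],[0,0,0,0,0,80,-1],[0,0,0,0,0,120,-1],[0,0,0,0,0,150,-1]]]}}

```text
clock: 12.62
eef_pos: [632.5, 60.9, 173.5]
ee_rot: [[-0.053, 0.999, 0.006], [0.999, 0.053, 0.001], [0.0, 0.006, -1.0]]
force: [1.4, -0.2, 0.1]
grip_width: 77.2
```

{"fn": "play_rows", "kwargs": {"motion": [[[0,0,-0.08,-168,-327,55,-1],[0,0,-0.08,-168,-327,55,-1],[0,0,-0.08,-168,-327,55,-1],[0,0,-0.08,-168,-327,55,-1],[0,0,-0.08,-168,-327,55,-1],[0,0,-0.08,-168,-327,55,-1],[0,0,-0.08,-168,-327,55,-1],[0,0,-0.08,-168,-327,55,-1],[0,0,-0.08,-168,-327,55,-1],[0,0,-0.08,-168,-327,55,-1],[0,0,-0.08,-168,-327,55,-1],[0,0,-0.08,-168,-327,55,-1]]]}}

```text
clock: 13.62
eef_pos: [464.6, -265.9, 229.1]
ee_rot: [[0.028, 1.0, 0.007], [1.0, -0.028, 0.0], [0.001, 0.007, -1.0]]
force: [0.9, -0.3, 0.7]
grip_width: 88.2
```

```bash
cat >> h.py <<'E'
def look2(k,fn):
    a=look(k,fn)
    b=rectify(viewer.get_image("top"),cam("top"),22,540,700,-275,335,1.3)
    cv2.imwrite(fn,np.vstack([cv2.copyMakeBorder(cv2.resize(x,None,fx=f,fy=f),0,0,0,int(800-x.shape[1]*f),cv2.BORDER_CONSTANT) for x,f in((a,.8),(b,1))])[:,:,::-1])
E
python3 -c "
from h import *
look2('relay_mid','pics/r1.png')"
```

```text
tcp [ 464.6 -265.9  229.1] yaw x 88.4 t 13.6167 w 88.20737561336492
relay_mid 0.93 [300. 144. 328. 207.] [ 465.1 -271.9] [30. 75.] 87.4
```

View pics/r1.png

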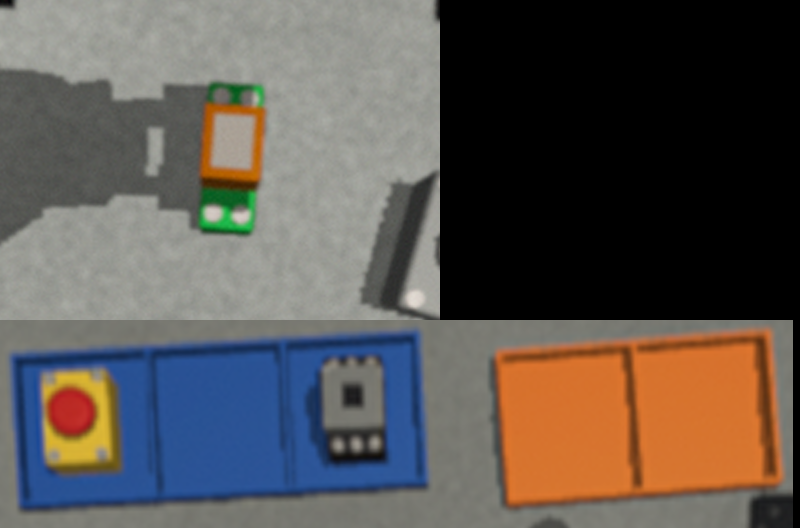

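Contactor is upright in the right blue compartment at (352,410). The relay shows at (232,155) in the upper panel, 5.5 mm to the right of the tool.

{"fn": "play_rows", "kwargs": {"motion": [[[0,0.007,-0.02,0.5,-6,-40,-1],[0,0.007,-0.02,0.5,-6,-80,-1],[0,0.007,-0.02,0.5,-6,-120,-1],[0,0.007,-0.02,0.5,-6,-160,-0.7],[0,0.007,-0.02,0.5,-6,-195,-0.4],[0,0.007,-0.02,0.5,-6,-213,-0.3],[0,0.007,-0.02,0.5,-6,-214,-0.2],[0,0.007,-0.02,0.5,-6,-214,0.8],[0,0.007,-0.02,0.5,-6,-214,0.8],[0,0.007,-0.02,0.5,-6,-214,0.8],[0,0.007,-0.02,0.5,-6,-214,0.8],[0,0.007,-0.02,0.5,-6,-214,0.8]]], "force": 20}}

```text
clock: 14.77
eef_pos: [466.8, -271.4, 16.1]
ee_rot: [[0.045, 0.999, 0.001], [0.999, -0.045, -0.001], [-0.001, 0.001, -1.0]]
force: [0.4, 1.2, -0.2]
grip_width: 30.1
```

{"fn": "play_rows", "kwargs": {"motion": [[[0,0,0,0,0,0,0.8],[0,0,0,0,0,0,0.8],[0,0,0,0,0,0,0.8],[0,0,0,0,0,3,0.8],[0,0,0,0,0,20,0.8],[0,0,0,0,0,50,0.8],[0,0,0,0,0,85,0.8],[0,0,0,0,0,115,0.8],[0,0,0,0,0,130,0.8],[0,0,0,0,0,130,0.8]]]}}

```text
clock: 15.6
eef_pos: [469.6, -273.3, 151.1]
ee_rot: [[0.045, 0.999, 0.009], [0.999, -0.045, -0.006], [-0.005, 0.009, -1.0]]
force: [0.9, 0.1, -1.1]
grip_width: 27.7
```

{"fn": "play_rows", "kwargs": {"motion": [[[0.006,0.009,0.1,155,439,0,0.8],[0.006,0.009,0.1,155,439,0,0.8],[0.006,0.009,0.1,155,439,0,0.8],[0.006,0.009,0.1,155,439,0,0.8],[0.006,0.009,0.1,155,439,0,0.8],[0.006,0.009,0.1,155,439,0,0.8],[0.006,0.009,0.1,155,439,0,0.8],[0.006,0.009,0.1,155,439,0,0.8],[0.006,0.009,0.1,155,439,0,0.8],[0.006,0.009,0.1,155,439,0,0.8],[0.006,0.009,0.1,155,439,0,0.8],[0.006,0.009,0.1,155,439,0,0.8]]]}}

```text
clock: 16.6
eef_pos: [625.3, 171.7, 149.2]
ee_rot: [[-0.059, 0.998, -0.0], [0.998, 0.059, 0.003], [0.003, -0.0, -1.0]]
force: [1.1, 0.3, -0.7]
grip_width: 27.8
```

{"fn": "play_rows", "kwargs": {"motion": [[[0,0,0,0,0,0,0.8],[0,0,0,0,0,0,0.8]]]}}

```text
clock: 16.77
eef_pos: [623.9, 172.2, 146.8]
ee_rot: [[-0.061, 0.998, -0.004], [0.998, 0.061, 0.002], [0.003, -0.004, -1.0]]
force: [-0.4, -0.2, -1.5]
grip_width: 27.8
```

{"fn": "play_rows", "kwargs": {"motion": [[[-0.002,-0.004,0,1,-6,-25,0.8],[-0.002,-0.004,0,1,-6,-60,0.8],[-0.002,-0.004,0,1,-6,-95,0.8],[-0.002,-0.004,0,1,-6,-115,0.8],[-0.002,-0.004,0,1,-6,-122,0.8],[-0.002,-0.004,0,1,-6,-123,0.8],[-0.002,-0.004,0,1,-6,-123,0.8]]]}}

```text
clock: 17.35
eef_pos: [624.7, 164.8, 23.7]
ee_rot: [[-0.059, 0.998, -0.001], [0.998, 0.059, -0.0], [-0.0, -0.001, -1.0]]
force: [-0.7, 0.2, -1.6]
grip_width: 27.6
```

{"fn": "play_rows", "kwargs": {"motion": [[[0,0,0,0,0,-1,0.8],[0,0,0,0,0,-2,0.8],[0,0,0,0,0,-3,0.8],[0,0,0,0,0,-3,0.8]]]}}

```text
clock: 17.68
eef_pos: [625.2, 164.8, 21.4]
ee_rot: [[-0.059, 0.998, 0.001], [0.998, 0.059, 0.0], [0.0, 0.001, -1.0]]
force: [-0.1, -0.3, -2.0]
grip_width: 27.9
```

{"fn": "play_rows", "kwargs": {"motion": [[[0,0,0,0,0,-1,0.8],[0,0,0,0,0,-2,0.8],[0,0,0,0,0,-2.5,0.8],[0,0,0,0,0,-2.5,0.8]]]}}

```text
clock: 18.02
eef_pos: [625.7, 165.0, 20.0]
ee_rot: [[-0.059, 0.998, 0.001], [0.998, 0.059, 0.0], [0.0, 0.001, -1.0]]
force: [-1.8, -0.5, 4.4]
grip_width: 27.6
```

{"fn": "play_rows", "kwargs": {"motion": [[[0,0,0,0,0,0,-0.1],[0,0,0,0,0,0,-0.1],[0,0,0,0,0,0,-0.1],[0,0,0,0,0,0,-0.1],[0,0,0,0,0,6,-0.1],[0,0,0,0,0,20,-0.1],[0,0,0,0,0,55,-1],[0,0,0,0,0,95,-1],[0,0,0,0,0,130,-1],[0,0,0,0,0,150,-1]]]}}

```text
clock: 18.85
eef_pos: [628.2, 165.6, 176.8]
ee_rot: [[-0.059, 0.998, 0.009], [0.998, 0.059, 0.002], [0.002, 0.009, -1.0]]
force: [0.7, -0.3, 0.2]
grip_width: 72.8
```

{"fn": "play_rows", "kwargs": {"motion": [[[0,0,0.075,-168,-30,55,-1],[0,0,0.075,-168,-30,55,-1],[0,0,0.075,-168,-30,55,-1],[0,0,0.075,-168,-30,55,-1],[0,0,0.075,-168,-30,55,-1],[0,0,0.075,-168,-30,55,-1],[0,0,0.075,-168,-30,55,-1],[0,0,0.075,-168,-30,55,-1]]]}}

```text
clock: 19.52
eef_pos: [461.1, 135.7, 232.5]
ee_rot: [[-0.134, 0.991, 0.011], [0.991, 0.134, 0.003], [0.002, 0.011, -1.0]]
force: [-0.5, -0.2, 0.9]
grip_width: 88.1
```

```bash
python3 -c "
from h import *
look2('breaker_mid','pics/b1.png')"
```

```text
tcp [461.1 135.7 232.5] yaw x 97.7 t 19.5167 w 88.07482849809898
breaker_mid 0.74 [ 72.   2. 146.  59.] [341.2 -91.4] [53. 67.] 7.7
breaker_mid 0.67 [300. 138. 337. 204.] [456.8 133.8] [76. 38.] 6.9
```

View pics/b1.png

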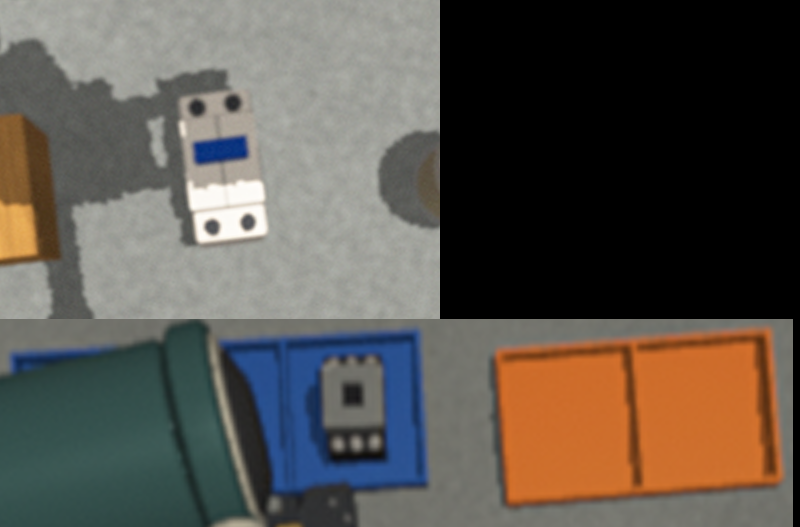

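The white breaker with its blue switch is at (223,168) in the upper panel. The arm hides the middle blue compartment, so I check the kit in the scene camera before starting orange.

```bash
python3 -c "
from h import *
a=viewer.get_image('scene')[160:290,200:480]
cv2.imwrite('pics/s1.png',cv2.resize(a,None,fx=2.8,fy=2.8,interpolation=2)[:,:,::-1])"
```

```text
(no output)
```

View pics/s1.png

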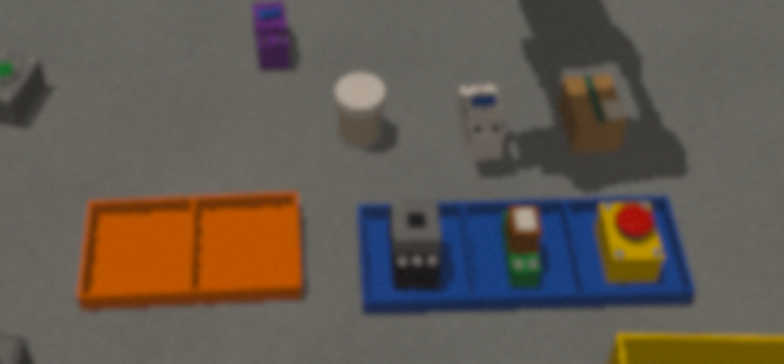

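The blue kit is complete: contactor (415,245), relay (522,245) and e-stop (630,240), all upright. Next is the breaker.

{"fn": "play_rows", "kwargs": {"motion": [[[-0.003,0.01,-0.012,-4,-2,-40,-1],[-0.003,0.01,-0.012,-5,-2,-80,-1],[-0.003,0.01,-0.012,-5,-2,-120,-1],[-0.003,0.01,-0.012,-5,-2,-160,-0.7],[-0.003,0.01,-0.012,-5,-2,-195,-0.4],[-0.003,0.01,-0.012,-5,-2,-215,-0.3],[-0.003,0.01,-0.012,-5,-2,-217,-0.3],[-0.003,0.01,-0.012,-5,-2,-217,0.7],[-0.003,0.01,-0.012,-5,-2,-217,0.7],[-0.003,0.01,-0.012,-5,-2,-217,0.7],[-0.003,0.01,-0.012,-5,-2,-217,0.7],[-0.003,0.01,-0.012,-5,-2,-217,0.7]]], "force": 25}}

```text
clock: 20.72
eef_pos: [457.8, 134.2, 16.1]
ee_rot: [[-0.122, 0.993, 0.002], [0.993, 0.122, 0.001], [0.0, 0.002, -1.0]]
force: [0.9, 0.1, 3.6]
grip_width: 35.7
```

{"fn": "play_rows", "kwargs": {"motion": [[[0,0,0,0,0,0,0.7],[0,0,0,0,0,0,0.7],[0,0,0,0,0,3,0.7],[0,0,0,0,0,20,0.7],[0,0,0,0,0,50,0.7],[0,0,0,0,0,85,0.7],[0,0,0,0,0,115,0.7],[0,0,0,0,0,130,0.7],[0,0,0,0,0,130,0.7],[0,0,0,0,0,130,0.7]]]}}

```text
clock: 21.55
eef_pos: [458.0, 134.3, 146.6]
ee_rot: [[-0.122, 0.993, 0.004], [0.993, 0.122, 0.001], [0.001, 0.004, -1.0]]
force: [-0.1, 0.5, -3.0]
grip_width: 36.0
```

{"fn": "play_rows", "kwargs": {"motion": [[[0,0.004,-0.044,171,-342,0,0.7],[0,0.004,-0.044,171,-342,0,0.7],[0,0.004,-0.044,171,-342,0,0.7],[0,0.004,-0.044,171,-342,0,0.7],[0,0.004,-0.044,171,-342,0,0.7],[0,0.004,-0.044,171,-342,0,0.7],[0,0.004,-0.044,171,-342,0,0.7],[0,0.004,-0.044,171,-342,0,0.7],[0,0.004,-0.044,171,-342,0,0.7],[0,0.004,-0.044,171,-342,0,0.7],[0,0.004,-0.044,171,-342,0,0.7],[0,0.004,-0.044,171,-342,0,0.7]]]}}

```text
clock: 22.55
eef_pos: [627.1, -207.1, 143.4]
ee_rot: [[-0.077, 0.997, -0.006], [0.997, 0.077, 0.003], [0.004, -0.005, -1.0]]
force: [-0.6, -0.4, -2.6]
grip_width: 35.7
```

Run:
```python
from h import *
s=telemetry.sense();p=s["eef_pos"];print(p,s["grip_width"],s["force"],s["ee_rot"])
a=rectify(viewer.get_image("wrist"),cam("wrist",s),22,540,700,-300,-60,2.4)
cv2.imwrite("pics/o1.png",a[:,:,::-1])
```

```text
[ 627.08847313 -207.12997758  143.38288836] 35.68346083799464 [-0.63551764 -0.36775758 -2.56966658] [[-0.07672218  0.99703644 -0.00566151]
 [ 0.99704481  0.07674267  0.003494  ]
 [ 0.00391813 -0.00537672 -0.99997787]]
```

View pics/o1.png

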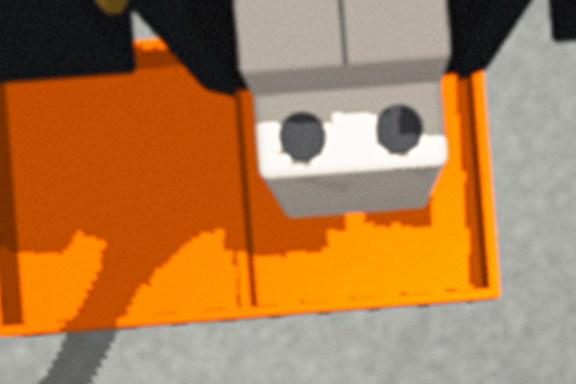

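The orange tray's near-right corner is at (499,298) and the divider at about column 245, so the compartment centre is near (630,-209). The tool is 2–3 mm off.

{"fn": "play_rows", "kwargs": {"motion": [[[-0.003,-0.006,0,2,-2,-25,0.7],[-0.003,-0.006,0,2,-2,-60,0.7],[-0.003,-0.006,0,2,-2,-95,0.7],[-0.003,-0.006,0,2,-2,-113,0.7],[-0.003,-0.006,0,2,-2,-119,0.7],[-0.003,-0.006,0,2,-2,-120,0.7],[-0.003,-0.006,0,2,-2,-120,0.7]]]}}

```text
clock: 23.18
eef_pos: [628.7, -206.7, 24.0]
ee_rot: [[-0.08, 0.997, 0.0], [0.997, 0.08, 0.001], [0.001, 0.001, -1.0]]
force: [1.4, 0.1, -2.0]
grip_width: 35.7
```

{"fn": "play_rows", "kwargs": {"motion": [[[0,0,0,0,0,-1,0.7],[0,0,0,0,0,-2,0.7],[0,0,0,0,0,-3,0.7],[0,0,0,0,0,-3,0.7]]]}}

```text
clock: 23.52
eef_pos: [629.2, -206.8, 21.7]
ee_rot: [[-0.08, 0.997, 0.002], [0.997, 0.08, 0.0], [0.0, 0.002, -1.0]]
force: [0.0, 0.6, -2.7]
grip_width: 35.7
```

{"fn": "play_rows", "kwargs": {"motion": [[[0,0,0,0,0,-1,0.7],[0,0,0,0,0,-2,0.7],[0,0,0,0,0,-2.5,0.7],[0,0,0,0,0,-2.5,0.7]]]}}

```text
clock: 23.85
eef_pos: [629.7, -207.0, 20.1]
ee_rot: [[-0.079, 0.997, 0.003], [0.997, 0.079, -0.0], [-0.0, 0.003, -1.0]]
force: [-1.2, 1.1, 2.3]
grip_width: 35.3
```

{"fn": "play_rows", "kwargs": {"motion": [[[0,0,0,0,0,0,-0.1],[0,0,0,0,0,0,-0.1],[0,0,0,0,0,0,-0.1],[0,0,0,0,0,0,-0.1],[0,0,0,0,0,6,-0.1],[0,0,0,0,0,20,-0.1],[0,0,0,0,0,55,-1],[0,0,0,0,0,95,-1],[0,0,0,0,0,130,-1],[0,0,0,0,0,150,-1]]]}}

```text
clock: 24.68
eef_pos: [632.1, -207.9, 177.0]
ee_rot: [[-0.08, 0.997, 0.01], [0.997, 0.08, -0.003], [-0.004, 0.01, -1.0]]
force: [-0.2, -1.0, 0.3]
grip_width: 73.3
```

{"fn": "play_rows", "kwargs": {"motion": [[[0,0,0.042,-93,232,28,-1],[0,0,0.042,-93,232,28,-1],[0,0,0.042,-93,232,28,-1],[0,0,0.042,-93,232,28,-1],[0,0,0.042,-93,232,28,-1],[0,0,0.042,-93,232,28,-1],[0,0,0.042,-186,464,55,-1],[0,0,0.042,-186,464,55,-1],[0,0,0.042,-186,464,55,-1],[0,0,0.042,-186,464,55,-1],[0,0,0.042,-186,464,55,-1],[0,0,0.042,-186,464,55,-1]]]}}

```text
clock: 25.68
eef_pos: [446.0, 255.9, 233.9]
ee_rot: [[-0.121, 0.993, 0.012], [0.993, 0.121, -0.001], [-0.003, 0.012, -1.0]]
force: [0.7, -0.2, 0.6]
grip_width: 87.9
```

{"fn": "play_rows", "kwargs": {"motion": [[[0,0,0,0,0,0,-1],[0,0,0,0,0,0,-1]]]}}

```text
clock: 25.85
eef_pos: [445.4, 258.1, 236.0]
ee_rot: [[-0.126, 0.992, 0.015], [0.992, 0.126, 0.0], [-0.002, 0.015, -1.0]]
force: [0.4, -0.1, 0.9]
grip_width: 88.5
```

```bash
python3 -c "
from h import *
look2('carton_mid','pics/k1.png')"
```

```text
tcp [445.4 258.1 236. ] yaw x 97.2 t 25.85 w 88.53090115525829
carton_mid 0.64 [294. 144. 342. 209.] [442.9 255.4] [73. 52.] 7.2
```

View pics/k1.png

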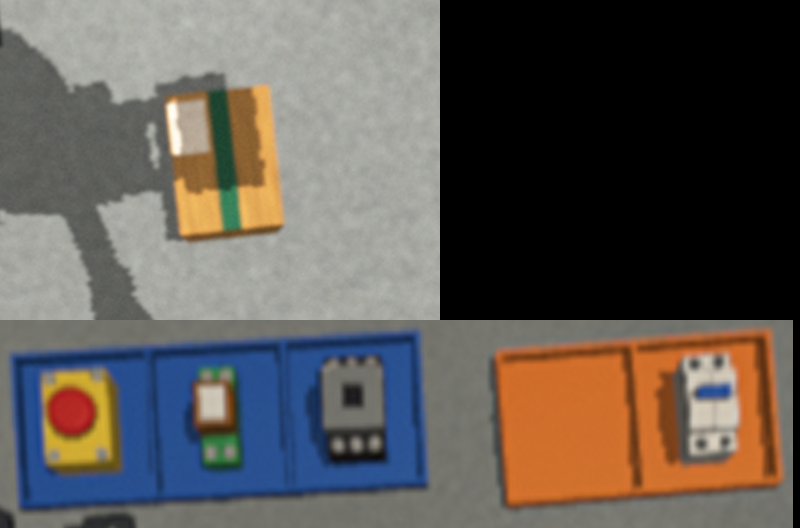

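All four placed parts stand upright in their compartments. The carton is at (225,162) in the upper panel.

{"fn": "play_rows", "kwargs": {"motion": [[[0,0.013,0,-3,-2.5,-40,-1],[0,0.013,0,-3,-2.5,-80,-1],[0,0.013,0,-3,-2.5,-120,-1],[0,0.013,0,-3,-2.5,-160,-1],[0,0.013,0,-3,-2.5,-195,-0.8],[0,0.013,0,-3,-2.5,-218,-0.6],[0,0.013,0,-3,-2.5,-221,-0.6],[0,0.013,0,-3,-2.5,-221,0.4],[0,0.013,0,-3,-2.5,-221,0.4],[0,0.013,0,-3,-2.5,-221,0.4],[0,0.013,0,-3,-2.5,-221,0.4],[0,0.013,0,-3,-2.5,-221,0.4]]], "force": 25}}

```text
clock: 27.0
eef_pos: [445.3, 253.0, 15.4]
ee_rot: [[-0.121, 0.993, 0.004], [0.993, 0.121, -0.0], [-0.001, 0.004, -1.0]]
force: [1.0, -1.1, 3.9]
grip_width: 51.7
```

{"fn": "play_rows", "kwargs": {"motion": [[[0,0,0,0,0,0,0.4],[0,0,0,0,0,0,0.4],[0,0,0,0,0,3,0.4],[0,0,0,0,0,20,0.4],[0,0,0,0,0,50,0.4],[0,0,0,0,0,85,0.4],[0,0,0,0,0,115,0.4],[0,0,0,0,0,130,0.4],[0,0,0,0,0,130,0.4],[0,0,0,0,0,130,0.4]]]}}

```text
clock: 27.83
eef_pos: [445.6, 253.3, 146.0]
ee_rot: [[-0.121, 0.993, 0.006], [0.993, 0.121, 0.001], [-0.0, 0.006, -1.0]]
force: [-0.4, 0.3, -2.0]
grip_width: 51.8
```

{"fn": "play_rows", "kwargs": {"motion": [[[0,0.004,-0.042,178,-359,0,0.4],[0,0.004,-0.042,178,-359,0,0.4],[0,0.004,-0.042,178,-359,0,0.4],[0,0.004,-0.042,178,-359,0,0.4],[0,0.004,-0.042,178,-359,0,0.4],[0,0.004,-0.042,178,-359,0,0.4],[0,0.004,-0.042,178,-359,0,0.4],[0,0.004,-0.042,178,-359,0,0.4],[0,0.004,-0.042,178,-359,0,0.4],[0,0.004,-0.042,178,-359,0,0.4],[0,0.004,-0.042,178,-359,0,0.4],[0,0.004,-0.042,178,-359,0,0.4]]]}}

```text
clock: 28.83
eef_pos: [622.0, -106.8, 142.6]
ee_rot: [[-0.076, 0.997, -0.003], [0.997, 0.076, 0.002], [0.002, -0.003, -1.0]]
force: [-0.4, 0.6, -2.9]
grip_width: 51.7
```

{"fn": "play_rows", "kwargs": {"motion": [[[0,0,0,0,0,0,0.4],[0,0,0,0,0,0,0.4]]]}}

```text
clock: 29.0
eef_pos: [619.9, -105.5, 140.1]
ee_rot: [[-0.077, 0.997, -0.008], [0.997, 0.077, 0.003], [0.004, -0.008, -1.0]]
force: [0.2, 0.0, -2.2]
grip_width: 51.7
```

Run:
```python
from h import *
s=telemetry.sense();p=s["eef_pos"];print(p,s["grip_width"],s["force"],s["ee_rot"])
a=rectify(viewer.get_image("wrist"),cam("wrist",s),22,540,700,-220,20,2.4)
cv2.imwrite("pics/o2.png",a[:,:,::-1])
```

```text
[ 619.89345173 -105.51877215  140.11035923] 51.68711434557026 [ 0.16922416  0.03675764 -2.23282904] [[-0.07709746  0.99699045 -0.00812586]
 [ 0.99701684  0.07712432  0.00304452]
 [ 0.00366206 -0.0078669  -0.99996235]]
```

View pics/o2.png

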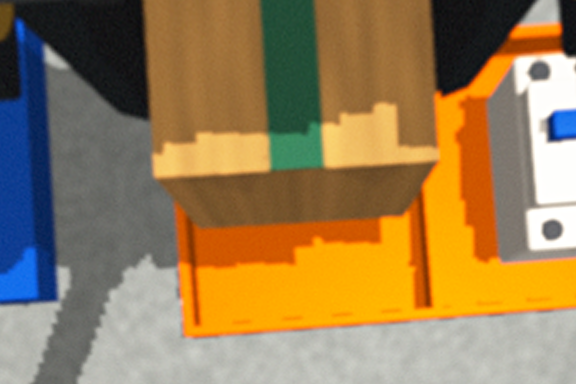

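The tray's near-left corner is at (185,337) and the divider at about column 425, so the centre is near (623,-106). The carton is aligned.

{"fn": "play_rows", "kwargs": {"motion": [[[-0.003,-0.008,0,3,0,-25,0.4],[-0.003,-0.008,0,3,0,-60,0.4],[-0.003,-0.008,0,3,0,-95,0.4],[-0.003,-0.008,0,3,0,-111,0.4],[-0.003,-0.008,0,3,0,-116,0.4],[-0.003,-0.008,0,3,0,-117,0.4],[-0.003,-0.008,0,3,0,-117,0.4]]]}}

```text
clock: 29.63
eef_pos: [623.9, -104.7, 24.5]
ee_rot: [[-0.079, 0.997, 0.002], [0.997, 0.079, -0.0], [-0.0, 0.002, -1.0]]
force: [-0.1, -0.3, -2.1]
grip_width: 51.8
```

{"fn": "play_rows", "kwargs": {"motion": [[[0,0,0,0,0,-1,0.4],[0,0,0,0,0,-2,0.4],[0,0,0,0,0,-3,0.4],[0,0,0,0,0,-3,0.4]]]}}

```text
clock: 29.97
eef_pos: [624.6, -104.9, 22.6]
ee_rot: [[-0.079, 0.997, 0.004], [0.997, 0.079, -0.001], [-0.001, 0.004, -1.0]]
force: [0.1, -0.0, -2.7]
grip_width: 51.9
```

{"fn": "play_rows", "kwargs": {"motion": [[[0,0.004,0,-1,0,-1.5,0.4],[0,0.004,0,-1,0,-2.5,0.4],[0,0.004,0,-1,0,-3,0.4],[0,0.004,0,-1,0,-3,0.4]]]}}

```text
clock: 30.3
eef_pos: [623.6, -104.9, 19.6]
ee_rot: [[-0.078, 0.997, -0.0], [0.997, 0.078, -0.001], [-0.001, -0.0, -1.0]]
force: [-0.1, 0.1, -1.4]
grip_width: 52.3
```

{"fn": "play_rows", "kwargs": {"motion": [[[0,0,0,0,0,-1,0.4],[0,0,0,0,0,-1.5,0.4],[0,0,0,0,0,-1.5,-0.3],[0,0,0,0,0,-1,-0.3],[0,0,0,0,0,0,-0.3],[0,0,0,0,0,0,-0.3],[0,0,0,0,0,6,-0.3],[0,0,0,0,0,20,-0.3],[0,0,0,0,0,55,-1],[0,0,0,0,0,95,-1],[0,0,0,0,0,130,-1],[0,0,0,0,0,150,-1]]]}}

```text
clock: 31.3
eef_pos: [626.1, -105.5, 176.2]
ee_rot: [[-0.079, 0.997, 0.007], [0.997, 0.079, -0.002], [-0.003, 0.007, -1.0]]
force: [0.9, 0.7, 0.3]
grip_width: 81.6
```

{"fn": "play_rows", "kwargs": {"motion": [[[0,0,0,-120,50,100,-1],[0,0,0,-120,50,100,-1],[0,0,0,-120,50,100,-1],[0,0,0,-120,50,100,-1],[0,0,0,-120,50,100,-1],[0,0,0,-120,50,100,-1]]]}}

```text
clock: 31.8
eef_pos: [506.7, -55.3, 280.1]
ee_rot: [[-0.079, 0.997, 0.015], [0.997, 0.079, -0.004], [-0.005, 0.014, -1.0]]
force: [-0.5, -0.7, 0.7]
grip_width: 88.2
```

```bash
python3 -c "
from h import *
print(telemetry.sense()['clock'],telemetry.sense()['force'])
a=cv2.resize(viewer.get_image('scene')[160:290,180:480],None,fx=2.4,fy=2.4,interpolation=2)
b=rectify(viewer.get_image('top'),cam('top'),22,540,700,-275,335,1.18)
b=cv2.resize(b,(a.shape[1],190))
cv2.imwrite('pics/f1.png',np.vstack([a,b])[:,:,::-1])"
```

```text
31.8 [-0.49727314 -0.66623364  0.68372387]
```

View pics/f1.png

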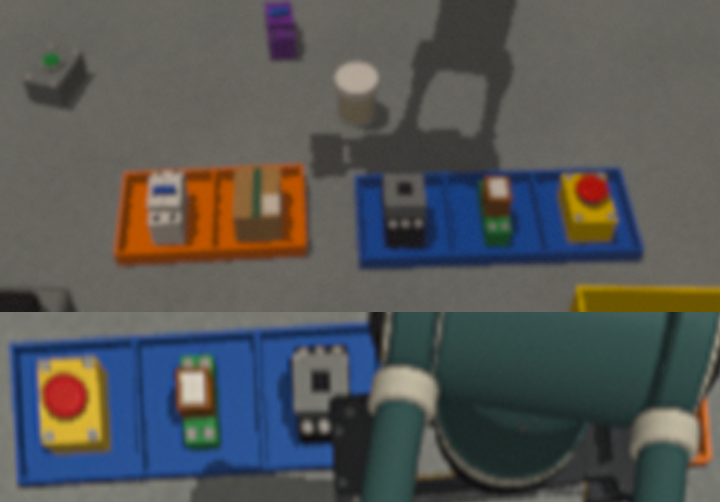

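All five parts stand upright in their compartments (orange: breaker (166,205), carton (260,200)). The jar, green-button box and purple block are where they started, and the gripper is clear.

```bash
python3 -c "
from bench import bot
print(bot.finish_job())"
```

```text
the job is handed in; nothing more can be done
None
```

Both kits are made up and the job is handed in. I filled the blue tray first, with the e-stop box on the left, the relay in the middle and the contactor on the right, seen from the robot. Before starting the orange tray I checked in the scene camera that the blue kit was complete. The orange tray then got the breaker on the right and the carton on the left.

- **Last check:** the final scene picture, at 31.8 s, shows all five parts upright in their compartments and the gripper well clear. The jar, the grey box with the green button and the purple look-alike stand where they were. The arm hid the orange tray in the last top view, so that tray was checked in the scene camera only at the end.
- **Set-down:** the e-stop, relay and breaker showed clear floor contact, with the vertical force rising by 5–6 N before release. The contactor and carton showed only light contact, so each was lowered about 1 mm more before letting go. I took no force reading after that last step.
- **Accuracy:** my two estimates of the blue tray's position differed by about 3 mm, well inside the clearances.

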